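# Prime the bench oil pump until its indicator pin is fully out

## Robot

A 6-joint arm with a two-finger parallel gripper is mounted at the origin on the work surface. World frame = base frame: x ahead of the robot, y to its left, z up, the work surface at z = 0. Lengths are in m, angles in rad, forces in N, time in s.
With the tool pointing down it reaches from about 0.35 to 0.975 m from the base axis. Payload 7.1 kg.
Tool frame: the origin (TCP) lies midway between the tips of the shut fingers; the grasp point (between the pads) lies 19 mm behind it; z points along the fingers, x is the direction in which the jaws open and shut, and the axes are right-handed (so a half turn about z gives the same grasp; the last joint's range is limited). The gripper opens to 88 mm and grips with 3 to 60 N. Pads are 20 mm wide; open, the fingers measure 115 mm over their backs; the gripper's body (75 mm by 178 mm) begins 61 mm behind the grasp point.
Start: joints at [-1.36, 0.423, 1.63, -0, 1.089, -0.019], TCP at [0.142, -0.609, 0.223] pointing down, gripper open.
Joint ranges: [-3, 3], [-0.9, 2.11], [0.09, 2.58], [-1.31, 4.45], [0.11, 2.69], [-2.54, 2.54]. Speed limits (rad/s): [2.39, 2.39, 3.01, 3.14, 3.14, 3.14].

## Interface

Orientations are given as a unit quaternion [w, x, y, z].
In Python, from station import move_pose, movel, movej, command_gripper, wait, inverse_kinematics, read_camera, camera_info, MotionError, job_done, get_time, get_joint_pos, get_qvel, get_effort, get_tcp_pos, get_ee_rot, get_ft_force, get_ft_torque, get_grip_width gives the robot as it stands. Calls block until the motion is done:
- move_pose(position, orientation): joint-space move of the TCP to a pose.
- movel(position, frame=None, v=0.15, until_force=None): straight line of the TCP; frame=None keeps the orientation; v is the mean speed in m/s. With until_force (N) it stops when the force on the tool has changed by that much, and returns True; else False.
- movej(angles): joint-space move.
- command_gripper(opening): opening from 0.0 (shut) to 1.0 (fully open); the grip force is fixed at half the most; returns when the fingers have stopped.
- wait(seconds).
- inverse_kinematics(position, orientation): joint angles nearest the present ones, or None.
- read_camera(name): name is "side" or "top"; returns the picture (384x512x3 uint8, red, green, blue); there is no depth.
- camera_info(name): a dict with "intrinsics" (3x3 intrinsics, pixels), "dist" ([k1, k2, p1, p2, k3] as OpenCV has them; the pictures are not rectified), "T" (4x4, takes a point from camera to world coordinates). Camera axes: x right, y up, looking along -z (the intrinsics and any distortion apply to the point x, -y, -z); pixel columns grow to the right and rows downward; lengths in m; the calibration is good to about 2 mm. A picture is of the moment at which its call begins. camera_info takes no time and is no camera call.
A pose or a line that the arm cannot do raises MotionError and nothing moves.
- job_done(): hands the job in, once; it reports no verdict.
Readings, each from a call of its own:
- get_time(): time.
- get_joint_pos(): joint angles.
- get_qvel(): joint speeds.
- get_effort(): joint torques, N m.
- get_tcp_pos(): TCP position.
- get_ee_rot(): TCP orientation.
- get_ft_force(): force on the tool from outside, world axes, zero at the start.
- get_ft_torque(): the same for the moment, N m.
- get_grip_width(): opening from 0.0 (shut) to 1.0 (fully open).
Only numpy, scipy, OpenCV 4.12 (cv2) and the standard library are available. Lean on these libraries where they do the work, as an engineer would, in place of code of your own. Each camera call takes 0.05 s, during which the arm holds its last target. There are 200 camera calls.

## Task

Pump the wide mushroom-headed plunger of the bench oil pump with your fingertips, pressing it fully home and letting it spring all the way up each time, until the pump's steel indicator pin stands fully out of its housing; then leave the plunger up. Only press, do not grip or lift anything; do not touch the indicator pin, do not press the small relief button, and leave the loose things around the pump where they stand.

Things in the scene. Friction and masses are not known exactly. Their poses are not given: they have to be found in the camera images.
- pump: hand oil pump bolted to the bench, fixed. Base plate 140 (x) x 260 (y) x 10 mm; origin at the centre of its underside, z up. Three aluminium blocks at x = -10 mm: plunger block at y = -80 (top 75 mm high), relief block at y = 0 (top 50), pin housing at y = +80 (top 81, bush to 85). Grey reservoir 52 mm across, 100 tall, at x = 40, y = -5. Socket and piston stand on its -x side, collar on its +x side.
- plunger (a joint): travel of the plunger (m): 0 = up as its spring holds it, 0.020 = pressed fully home. It moves straight down and springs back up by itself. It takes about 5 N to start it, about 12 N at the bottom.
- plunger_top (a point): centre of the flat top of the plunger's wide black mushroom head, 46 mm across and 14 mm thick, on a 14 mm steel rod; 118 mm above the bench when up, 98 mm when fully home. The one thing to press.
- pin (a joint): rise of the indicator pin (m), 0 to 0.008 at the start. A ratchet lifts it 0.006 on the way down of each full stroke of the plunger (all the way home, all the way up; the first may lift 0.002 to 0.008); friction keeps it there. Strokes under three quarters may lift nothing. 0.030 = fully out (end stop 0.0315); more strokes then change nothing.
- pin_tip (a point): the indicator pin, plain steel, 12 mm across, upright in the indicator housing's bush; this point is the centre of its top, which is 89 mm above the bench (4 mm proud of the bush) at joint 0 and 119 mm (34 mm proud) when fully out. A black ring at its foot comes into sight only when it is fully out. Not to be touched.
- relief (a joint): travel of the relief button (m): 0 = up, 0.005 = pressed. Leave it alone.
- relief_top (a point): centre of the top of the relief button, a small black push button 16 mm across on the middle block of the pump, about 68 mm above the bench.
- socket: loose steel socket standing upright, 28 mm across, 45 mm tall, just in front of the pump; origin at the centre of its underside; a bystander
- piston: loose aluminium piston standing upright, 74 mm across, 48 mm tall, in front of the pump; origin at the centre of its underside; a bystander
- collar: loose dark steel collar (ring), 40 mm across, 30 mm tall, behind the pump; origin at the centre of its underside; a bystander
- wrench: loose spanner, 180 mm long, lying along its x axis; origin on its underside; a bystander
- spraycan: loose spray can, 62 mm across, 190 mm tall; origin at the centre of its underside; a bystander
- jar: loose grey jar with a steel cap, 72 mm across, 85 mm tall; origin at the centre of its underside; a bystander
- bin: loose open yellow parts bin, 140 x 100 x 60 mm; origin at the centre of its underside; a bystander

How it is judged:
On the way, in this order (a step that is already met when the one before it is completed fails the run):
1. the plunger is pressed home for the first time (value of joint plunger above 0.016 m), for 0.02 s.
2. after several strokes the pin is half out (value of joint pin above 0.015 m), for 0.05 s.
3. the pin is fully out (value of joint pin above 0.027 m), for 0.1 s.
At the end, for the whole second after the job is handed in: The indicator pin is out by more than 27 mm of its 30, the plunger is back up (within 3 mm), the relief button is up (within 2 mm), and no loose thing has moved more than 25 mm or tipped by more than 0.5 rad (value of joint pin above 0.027 m and value of joint plunger below 0.003 m and value of joint relief below 0.002 m and not (distance of any of socket, piston, collar, wrench, spraycan, jar, bin from where it was at the start of the episode above 0.025 m or angle between any of socket, piston, collar, wrench, spraycan, jar, bin's own z axis and vertical above 0.5 rad)); the robot touches nothing.
It fails at once if the robot touches the indicator pin (contact force between any of the fingers, the arm and pin above 0.5 N).
It fails at once if the relief button is pressed (value of joint relief above 0.002 m).
It fails at once if a loose thing is pushed away, tipped, lifted or carried (25 mm, 0.5 rad) (distance of any of socket, piston, collar, wrench, spraycan, jar, bin from where it was at the start of the episode above 0.025 m or angle between any of socket, piston, collar, wrench, spraycan, jar, bin's own z axis and vertical above 0.5 rad).
It also fails if it takes over 42 s, if anything falls off the work surface, if the arm or the gripper's body presses on something with over 40 N, if the wrist force passes 120 N, or if a joint passes its speed limit or range.

## Working session

There is one attempt and no reset: what is moved stays moved. The work goes in short steps, each a Python script; the robot and the scene stay as the last script left them, time stands still between calls to the robot, and variables do not carry over. Pictures are saved under pics/ and viewed, about 8 in all and at most 12, crops included, and the job is handed in when it is done.

```bash
mkdir -p pics; python3 - <<'E'
from station import *
import cv2
for n in("top","side"):
    cv2.imwrite(f"pics/{n}0.png",cv2.cvtColor(read_camera(n),cv2.COLOR_RGB2BGR)); i=camera_info(n); print(n,i["intrinsics"],i["dist"],i["T"])
print(get_time(),get_ee_rot(),get_grip_width())
E
```

```text
top [[475.92125893   0.         258.20353943]
 [  0.         475.92125893 185.81698434]
 [  0.           0.           1.        ]] [-0.13272208  0.          0.          0.          0.        ] [[-0.01678115  0.9829687  -0.18300524  0.29343554]
 [-0.99983351 -0.01780899 -0.00397436 -0.0045275 ]
 [-0.00716581  0.18290808  0.9831039   1.6670349 ]
 [ 0.          0.          0.          1.        ]]
side [[489.65891174   0.         255.15045311]
 [  0.         489.65891174 193.1163085 ]
 [  0.           0.           1.        ]] [-0.026258  0.        0.        0.        0.      ] [[-7.99365802e-01  3.75230559e-01 -4.69272140e-01 -1.10970420e-01]
 [-6.00844336e-01 -4.98387140e-01  6.24977074e-01  9.43598317e-01]
 [ 6.31296905e-04  7.81544808e-01  6.23848792e-01  1.05402377e+00]
 [ 0.00000000e+00  0.00000000e+00  0.00000000e+00  1.00000000e+00]]
0.1 [-4.23249899e-04  7.83532155e-01 -6.21350879e-01 -5.17670891e-04] 0.9978815860140561
```

View pics/top0.png

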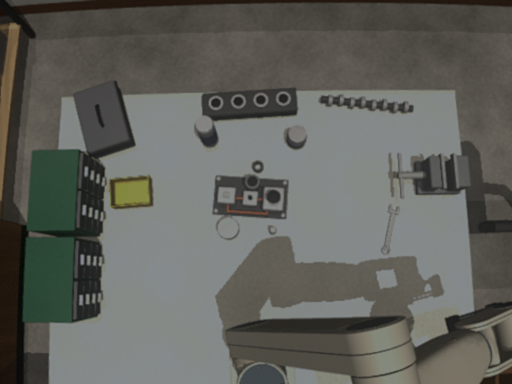

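View pics/side0.png

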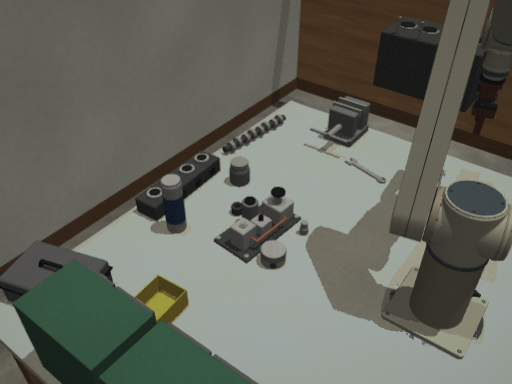

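The top view shows the pump at about (251,197), with the plunger head at (273,197) and the pin housing at (228,196). In the side view the head is at (278,192). Next I'll locate the head precisely.

```bash
cat > h.py <<'E'
import numpy as np, cv2
from station import camera_info
def ray(n,uv):
    i=camera_info(n); T=np.array(i["T"])
    p=cv2.undistortPoints(np.array([[uv]],float),np.array(i["intrinsics"]),np.array(i["dist"]))[0,0]
    return T[:3,3],T[:3,:3]@np.array([p[0],-p[1],-1])
def plane(n,uv,z):
    o,d=ray(n,uv); return o+d*(z-o[2])/d[2]
def proj(n,P):
    i=camera_info(n); T=np.array(i["T"]); c=T[:3,:3].T@(np.array(P)-T[:3,3])
    return cv2.projectPoints(np.array([[c[0],-c[1],-c[2]]]),np.zeros(3),np.zeros(3),np.array(i["intrinsics"]),np.array(i["dist"]))[0][0,0]
E
python3 - <<'E'
from h import *
out=[]
for n,(u,v),z in(("top",(273,197),.11),("side",(278,192),.11)):
    im=cv2.imread(f"pics/{n}0.png"); g=im.max(2)
    r=14; c=g[v-r:v+r,u-r:u+r]; m=(c<45).astype(np.uint8)
    k,l,s,ce=cv2.connectedComponentsWithStats(m)
    for j in range(1,k):
        if s[j,4]>15:
            uv=ce[j]+[u-r,v-r]; print(n,s[j],uv,plane(n,uv,z))
    a,b=(251,197) if n=="top" else (265,220)
    out.append(cv2.resize(im[b-45:b+45,a-60:a+60],None,fx=6,fy=6,interpolation=cv2.INTER_CUBIC)[:, :720])
cv2.imwrite("pics/crop.png",cv2.resize(np.vstack(out),None,fx=.55,fy=.55))
E
```

```text
top [ 9  8 11 10 56] [273.         194.69642857] [ 0.55244264 -0.04679108  0.11      ]
side [  8   9  13  11 111] [277.72972973 192.02702703] [ 0.54648885 -0.04855027  0.11      ]
```

View pics/crop.png

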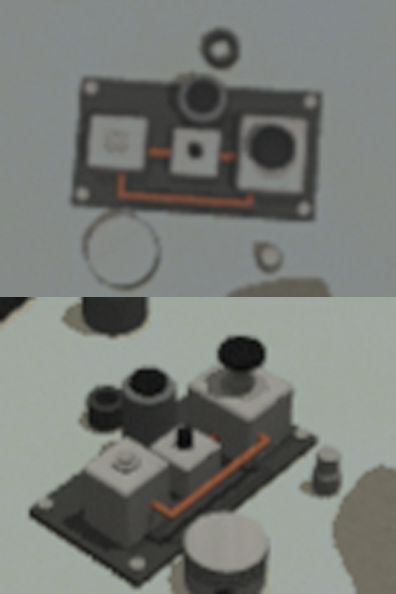

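The crop confirms the head centre at about (273,196) in the top view and (278,192) in the side view, and the pin is low. Both rays give about (0.547,-0.048). I'll approach with the fingers shut, then make one slow stroke.

```bash
python3 - <<'E'
from h import *; from station import *
print(plane("top",(273.1,196.2),.118),plane("side",(278,192),.111))
X,Y=.547,-.048
p=get_tcp_pos(); movel([p[0],p[1],.28])
command_gripper(0.0)
move_pose([X,Y,.25],[0,1,0,0]); print(get_time(),get_tcp_pos(),get_joint_pos())
movel([X,Y,.135],v=.2)
print(movel([X,Y,.110],v=.04,until_force=3),get_tcp_pos(),get_ft_force())
print(movel([X,Y,.096],v=.05,until_force=35),get_tcp_pos(),get_ft_force())
wait(.1);print(get_ft_force(),get_time())
cv2.imwrite("pics/s1.png",cv2.resize(cv2.cvtColor(read_camera("side"),cv2.COLOR_RGB2BGR)[160:280,180:340],None,fx=4,fy=4,interpolation=cv2.INTER_CUBIC))
movel([X,Y,.128],v=.08);print(get_ft_force(),get_time())
E
```

```text
[ 0.54608131 -0.04679154  0.118     ] [ 0.54520072 -0.04811316  0.111     ]
4.4333 [ 0.54703828 -0.04873921  0.2500257 ] [-1.10464432e-01  2.80063678e-01  1.77386038e+00 -1.33835364e-04
  1.08757785e+00 -1.09151974e-01]
True [ 0.54739077 -0.04804184  0.11525795] [-0.24554824  0.30414554  4.48674555]
True [ 0.54750591 -0.04803738  0.09786228] [-2.94045056  1.1299898  11.65005765]
[-2.60561582  0.01333096 10.61174417] 6.2083
[-0.07382957  0.88959867 -0.35321954] 6.7917
```

View pics/s1.png

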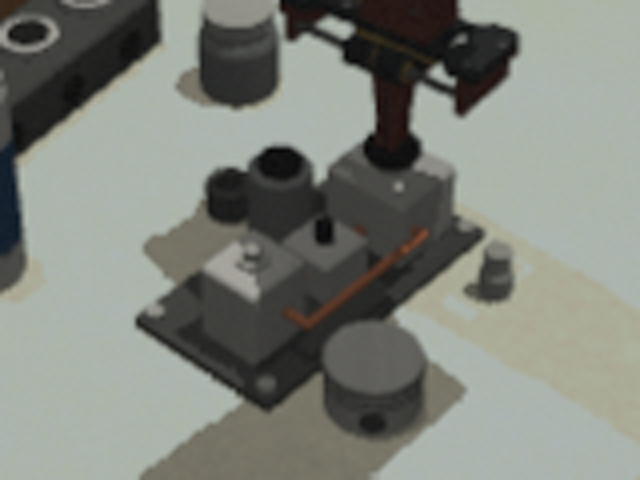

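The first stroke reached home: it stopped at z=0.098 and the pin rose slightly at about (252,250) in the crop. Five more strokes, then another look.

```bash
cat > s.py <<'E'
import sys
from h import *; from station import *
X,Y=.547,-.048
for k in range(int(sys.argv[1])):
    movel([X,Y,.116],v=.1); r=movel([X,Y,.096],v=.06,until_force=35); wait(.1)
    print(r,get_tcp_pos()[2],get_ft_force()[2])
    movel([X,Y,.128],v=.1); wait(.2)
movel([X,Y,.22],v=.2); wait(.1)
c=[cv2.resize(cv2.cvtColor(read_camera(n),cv2.COLOR_RGB2BGR)[b-50:b+50,a-65:a+65],None,fx=5,fy=5,interpolation=cv2.INTER_CUBIC) for n,a,b in(("side",265,220),)]
cv2.imwrite(sys.argv[2],c[0]); print(get_time(),get_ft_force())
E
python3 s.py 5 pics/s2.png
```

```text
True 0.09785854341612503 12.452013122925507
True 0.09788756825032101 11.64887436756361
True 0.09786506309151079 11.619850903425139
True 0.09786608615809848 11.557732958334585
True 0.09786198181032936 11.943018480254153
14.625 [ 0.67871468  0.21901072 -0.22045414]
```

View pics/s2.png

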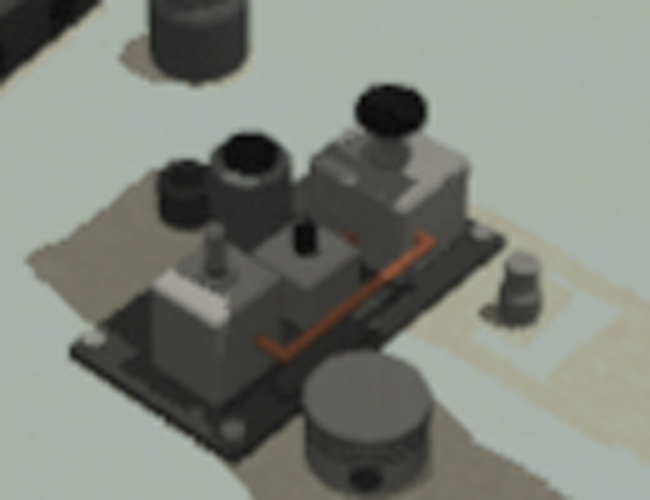

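The pin is well out: tip at about (215,228) in the crop, foot at about (213,272). No black ring is clearly visible, so I'll do more strokes (harmless if it is already out) and compare the tip height with the projection.

```bash
python3 s.py 3 pics/s3.png; python3 - <<'E'
from h import *
P=plane("side",(200+213/5,170+272/5),.085); print(P)
for h in(.081,.085,.110,.113,.119): print(h,(proj("side",[P[0],P[1],h])-[200,170])*5)
E
```

```text
False 0.09780789593024443 14.507092840772694
True 0.09787869143845648 11.452477675830686
True 0.09785623980209297 11.45926442069741
20.6583 [ 0.44899018 -0.10120466  0.84990165]
[0.55889725 0.11274175 0.085     ]
0.081 [213.10484165 277.04007105]
0.085 [213. 272.]
0.11 [212.33670024 240.09666758]
0.113 [212.25616071 236.2209534 ]
0.119 [212.09446669 228.43866837]
```

View pics/s3.png

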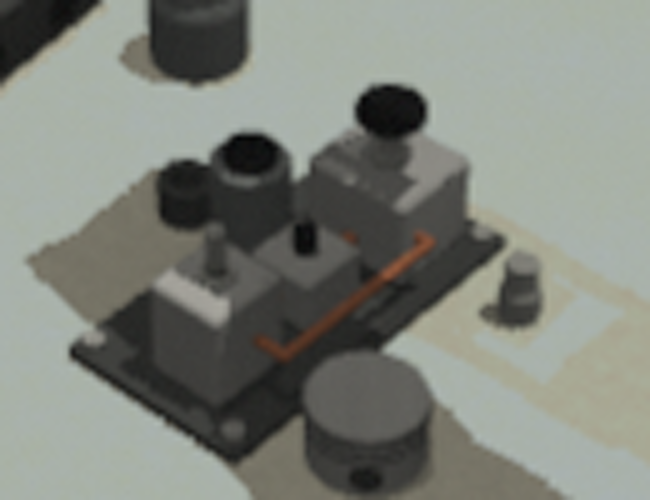

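Nothing visibly changed, which fits an end stop, but the arm's shadow hides the ring. I'll move the arm aside and measure the pin in good light.

```bash
python3 - <<'E'
from h import *; from station import *
move_pose([.2,-.5,.3],[0,1,0,0]); print(get_time())
S=[cv2.cvtColor(read_camera("side"),cv2.COLOR_RGB2BGR) for _ in range(4)]; T=cv2.cvtColor(read_camera("top"),cv2.COLOR_RGB2BGR)
a=np.mean(S,0).astype(np.uint8); cv2.imwrite("pics/side4.png",a); cv2.imwrite("pics/top4.png",T)
A=cv2.resize(a[205:245,220:265],None,fx=12,fy=12,interpolation=cv2.INTER_NEAREST)
A=cv2.convertScaleAbs(A,alpha=1.4)
cv2.imwrite("pics/c4.png",A)
g=a.max(2); print(g[208:232,238:249])
E
```

```text
22.725
[[ 57  56  50  43  40  41  41  41  41  42  42]
 [ 48  41  30  31  39  40  42  41  42  42  43]
 [ 28  28  29  32  38  41  40  42  42  42  42]
 [ 28  31  31  33  38  41  40  41  41  41  42]
 [ 28  29  29  32  36  40  41  40  42  42  41]
 [ 29  27  28  31  37  40  41  41  41  42  42]
 [ 28  27  43  77  98  91  71  41  41  41  42]
 [ 63  83 107 121 142 135 108  49  41  42  42]
 [129 141 146 117 126 128 111  54  42  42  42]
 [169 169 147  79  83  92  80  50  42  41  42]
 [149 150 133  80  56  59  70  83  69  47  42]
 [110 120 122  90  57  60  83 116 121  95  56]
 [127 143 141  90  56  60  82 124 151 142 108]
 [149 155 139  88  56  60  82 125 151 154 147]
 [153 148 123  77  57  59  81 122 148 152 154]
 [147 122  85  59  55  57  68 108 140 145 153]
 [121  87  76  55  44  48  57 100 129 133 153]
 [ 88  84  94 100  94  91  98 119 119 131 153]
 [118 105 101 123 127 124 118 117 117 137 151]
 [154 142 112 109  93  94 103 117 136 152 151]
 [154 154 154 142 112 113 131 155 153 152 151]
 [155 154 154 155 156 156 155 156 154 152 149]
 [150 153 154 154 156 156 156 156 154 149 137]
 [134 147 152 154 156 156 155 154 147 133 110]]
```

View pics/c4.png

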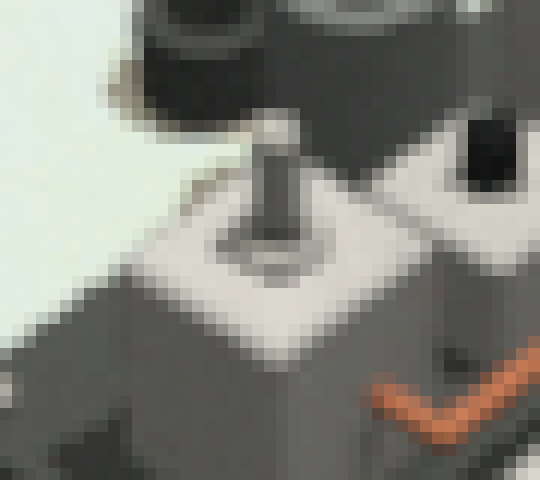

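The pin stands well proud, with its tip centre at about (242.4,215.3) and a darker row at its foot (row 224), which may be the ring. The centre of the block top is at about (243.75,225.8). I'll do final numeric checks of the pin height, the change between s2 and s3, and the bystanders.

```bash
python3 - <<'E'
from h import *
c=plane("side",(243.75,225.8),.081); print(c)
for h in(.107,.113,.119,.1205): print(h,proj("side",[*c[:2],h]))
f=lambda n:cv2.imread(n).astype(int)
a,b=f("pics/s2.png")[210:290,190:240],f("pics/s3.png")[210:290,190:240]
print("s2-s3 pin diff",abs(a-b).mean(),abs(a-b).max())
for n in("top","side"):
    d=abs(f(f"pics/{n}0.png")-f(f"pics/{n}4.png")).max(2)
    m=cv2.morphologyEx((d>35).astype(np.uint8),cv2.MORPH_CLOSE,np.ones((3,3)))
    k,l,s,ce=cv2.connectedComponentsWithStats(m); print(n,[list(map(int,x)) for x in s[1:] if x[4]>6])
E
```

```text
[0.5551931  0.11208902 0.081     ]
0.107 [243.62521934 219.18272982]
0.113 [243.59603329 217.63407441]
0.119 [243.56669854 216.07719044]
0.1205 [243.55934149 215.68667634]
s2-s3 pin diff 0.9991666666666666 10
top [[295, 234, 97, 29, 1430], [210, 237, 83, 91, 2094], [270, 256, 242, 128, 13631], [342, 263, 21, 9, 100], [256, 303, 13, 17, 67], [218, 332, 20, 47, 220], [232, 333, 75, 14, 581], [239, 359, 26, 13, 116], [274, 369, 4, 3, 8], [436, 380, 5, 4, 14]]
side [[440, 0, 9, 24, 104], [447, 0, 19, 78, 142], [480, 0, 9, 31, 62], [489, 11, 3, 8, 10], [432, 31, 7, 3, 11], [421, 43, 17, 58, 151], [490, 49, 5, 4, 15], [472, 53, 3, 8, 11], [470, 63, 3, 6, 9], [489, 72, 19, 5, 44], [494, 79, 11, 6, 35], [473, 87, 26, 25, 249], [472, 110, 22, 21, 102], [414, 117, 25, 103, 198], [281, 127, 145, 197, 4660], [452, 129, 3, 11, 11], [443, 154, 6, 22, 47], [437, 176, 9, 16, 32], [431, 190, 8, 37, 94], [440, 199, 4, 7, 18], [442, 210, 3, 13, 34], [238, 214, 7, 12, 45], [506, 223, 4, 6, 10], [424, 226, 3, 5, 9], [490, 226, 8, 7, 11], [489, 244, 23, 17, 86], [369, 274, 24, 16, 89], [409, 329, 28, 8, 72]]
```

```bash
python3 -c "
from station import *
print(get_ft_force(),get_time()); job_done()"
```

```text
[ 0.19101795  0.63051641 -0.68504609] 22.975
the job is handed in; nothing more can be done
```

I pumped the plunger nine full strokes with the shut fingertips. Each one bottomed at z = 0.098 m, and I let it spring fully up every time. I then moved the arm clear and handed the job in at about 23 s.

**Last checks:**
- **Pin:** the tip measures about 0.120 m above the bench (fully out is 0.119 m), though one pixel of error is about 4 mm. Its picture did not change visibly over the last three strokes, which fits the end stop.
- **Ring:** I could not clearly make out the black ring at the pin's foot. There is only a slightly darker pixel row there, so the ring neither confirms nor contradicts the result.
- **Plunger:** the picture after the last stroke shows it back up.
- **Relief button and loose things:** comparing pictures before and after, the only changes are the pin, the arm and the arm's shadow. The arm hid part of the bench in both views.

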